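# Fit the guide bush and draw out the piston rod

### The job

Of the three brass guide bushes on the rubber mat, take the one whose hole fits the pump's piston rod closely, slip it over the rod and let it sit flat on top of the pump body. Then grip the rod above the bush and draw it straight up, without tilting, lifting or shoving the pump body, until the clip groove round the rod stands just clear above the bush (about 7 mm, and not more than a centimetre or so), and finish still holding it there, upright and motionless, with the bush still flat on the pump: a colleague will snap the clip on. Leave the other two bushes, the small nut and bolt on the mat and the screwdriver where they are.

Things in the scene. Friction and masses are not known exactly. Their poses are not given: they have to be found in the camera images.
- pump: Pump body standing loose on the table (1.4 kg, not fastened): a 60 x 60 mm square aluminium block, 90 mm tall, on a 96 x 96 x 12 mm dark steel foot, small brass stub on its +x side. Origin: centre of its underside, z up. A vertical blind bore, 17.5 mm wide and 78 mm deep (its floor 12 mm above the table), opens in the middle of its top.
- pump_mouth (a point): Centre of the bore's mouth, in the middle of the pump body's flat top, 90 mm above the table.
- rod: Piston rod: loose plain steel bar, 16 mm diameter, 140 mm long, about 0.2 kg, standing in the pump's bore on its floor, so that at the start its upper 62 mm stick out above the pump body. The topmost 6 mm taper to 9 mm. Origin: centre of its lower end, z up along the rod. Nothing but its fit and its weight keeps it in: let go, it drops back.
- rod_groove (a point): Middle of the clip groove, a waist 6 mm long and 10 mm wide round the rod, from 54 to 60 mm above the rod's lower end. Hidden inside the bore at the start (its lower edge 24 mm below the mouth); with a 14 mm bush on the pump, the groove's lower edge comes level with the bush's top when the rod has risen 38 mm; 45 mm is ideal (33 mm of rod left in the bore).
- rod_top (a point): Centre of the rod's upper end, 140 mm above its lower end.
- mat: Black rubber mat fixed flat on the table, 170 (its x) x 300 (its y) x 4 mm. Origin: centre of its underside. The three bushes lie on it in a row along its y axis, in any order, about 85 mm apart; a small steel nut (near +x edge) and a small bolt standing on its head (near -x edge), both under 25 mm tall, stand on it between the bushes, about 60 mm in x and 42 mm in y from the mat's middle.
- bush_b: Brass guide bush lying flat: a ring 42 mm outside, 14 mm high, 60 g, with an 18 mm hole. Origin: centre of its underside, z along its axis.
- bush_a: Brass guide bush, 42 mm outside, 14 mm high, hole 12 mm. Origin as the first.
- bush_c: Brass guide bush, 42 mm outside, 14 mm high, hole 26 mm. Origin as the first.
- nut: Steel nut (ring), 20 mm across, 9 mm high, on the mat. Bystander.
- bolt: Short steel bolt standing on its 18 mm head, 24 mm tall, on the mat. Bystander.
- screwdriver: Screwdriver with yellow handle, 190 mm, lying on the table just beyond the pump (100 to 115 mm from the pump's origin). Bystander.
Not all that is in view belongs to the job. There is more than one size of the rod; the one meant has the size given above. What is shaped like the pump but brown is not meant.

How it is judged:
By the outcome, as a careful person would: the job done as asked, in the order asked, and still so for the second after the job is handed in, while the arm keeps its last pose, push and grip.
It also fails if it takes over 54 s, if anything falls off the work surface, if the arm or the gripper's body presses on something with over 40 N, if the wrist force passes 120 N, or if a joint passes its speed limit or range.

### The arm

A 6-joint arm with a two-finger parallel gripper is mounted at the origin on the work surface. World frame = base frame: x ahead of the robot, y to its left, z up, the work surface at z = 0. Lengths are in m, angles in rad, forces in N, time in s.
With the tool pointing down it reaches from about 0.375 to 0.975 m from the base axis. Payload 3.8 kg.
Tool frame: the origin (TCP) lies at the very end of the fingers, on their centre line; the grasp point (between the pads) lies 19 mm behind it; z points along the fingers, y is the direction in which the jaws open and shut (so a half turn about z gives the same grasp; the last joint's range is limited). The gripper opens to 85 mm and grips with 20 to 120 N. Pads are 22 mm wide; open, the fingers measure 114 mm over their backs; the gripper's body (76 mm by 85 mm) begins 54 mm behind the grasp point. The pads swing forward as they close: fully open they stand 13 mm farther back than shut.
Start: joints at [1.11, 0.264, 1.604, -0, 1.274, -0.037], TCP at [0.278, 0.615, 0.231] pointing down, gripper open.
Joint ranges: [-2.63, 2.63], [-0.94, 2.18], [0.31, 2.57], [-1.31, 4.45], [0, 2.66], [-2.55, 2.55]. Speed limits (rad/s): [2.57, 2.57, 3.14, 3.14, 3.14, 3.14].

### API

Orientations are given as a rotation vector (axis times angle).
In Python, from workcell import status, read_camera, camera_info, order gives the robot as it stands.
- The arm moves only by the tool move_arm, never from a script. Its argument "deltas" is a list of rows, each a list of 3 entries, a list of its own where there are three numbers: the turn, a rotation vector about the world's x, y, z as a fraction of full scale, then the shift along the world's x, y, z as a fraction of full scale, then the closure, from -1 (fully open) to 1 (shut), so that 0 is half open. A call has 1 to 20 rows; each row is the pose to reach, as a shift and turn from the pose commanded when the call began; what a row does not reach only later rows make up. Full scale, the value 1, is 0.1 m for a shift and pi/2 rad for a turn. A row lasts 1/8 s, in which the tool goes at most 62.5 mm and 10.7 degrees, less where a joint would pass 70% of its speed; a pose out of reach is approached as far as the arm can. A call with a number of a shift or a turn outside -1 to 1 is refused whole. A call with a gripper value outside its range is refused whole. The fingers move at their own pace and stop on an object; "grip_force" is the grip in N (left out, the last holds). Time passes only in rows, so rows that repeat a pose let the fingers close. It gives the time, the measured TCP pose, the force and the opening at its end, in the units of the state.
- status.read_state(): the state, without advancing time (a new reading comes with each control period).
- read_camera(name): name is "side" or "top" or "wrist"; returns (picture, depth): 400x640x3 uint8, red, green, blue; 400x640 float32, m along the optical axis (not along the pixel's ray), 0 where there is no reading.
- camera_info(name): a dict with "K" (3x3 intrinsics, pixels), "D" ([k1, k2, p1, p2, k3] as OpenCV has them; the pictures are not rectified), "R" (3x3) and "t" (3): a world point X has camera coordinates R X + t. Camera axes: x right, y down, z forward; pixel columns grow to the right and rows downward; lengths in m; the calibration is good to about 2 mm. A picture is of the moment at which its call begins: read the wrist's pose just before it. camera_info takes no time and is no camera call; for the wrist camera it gives the pose at the moment of the call.
- order.finish_job(): hands the job in, once; it reports no verdict.
The state is a dict: "time": time; "q": joint angles; "joint_vel": joint speeds; "joint_torque": joint torques, N m; "tool_pos": TCP position; "tcp_rot": TCP orientation; "wrist_force": force on the tool from outside, world axes, zero at the start; "torque": the same for the moment, N m; "width": opening from 0.0 (shut) to 1.0 (fully open).
Only numpy, scipy, OpenCV 4.12 (cv2) and the standard library are available. Lean on these libraries where they do the work, as an engineer would, in place of code of your own. Each camera call takes 0.05 s, during which the arm holds its last target. There are 200 camera calls.

## Working session

There is one attempt and no reset: what is moved stays moved. The work goes in short steps, Python scripts to look and compute and a tool call to move; the robot and the scene stay as the last step left them, time stands still between calls to the robot, and variables do not carry over. Pictures are saved under pics/ and viewed, about 8 in all and at most 12, crops included, and the job is handed in when it is done.

Besides the shell and the picture viewer there is one more tool, called after "Call:" in YAML: its name, and indented under it one key for each argument. move_arm: Moves the arm, as the interface text tells. Its arguments: {"type":"object","properties":{"deltas":{"type":"array","items":{"type":"array"}},"grip_force":{"type":"number"}},"required":["deltas"]}

```bash
ls; mkdir -p pics; cat > h.py <<'E'
import numpy as np, cv2
from workcell import status, read_camera, camera_info, order
def shot(n,f):
    ci=camera_info(n); im,d=read_camera(n); im=im.copy(); cv2.imwrite(f'pics/{f}.png',cv2.cvtColor(im,cv2.COLOR_RGB2BGR)); np.savez(f'{f}.npz',im=im,d=d,K=ci['K'],D=ci['D'],R=ci['R'],t=ci['t']); return im,d,ci
def load(f):
    z=np.load(f'{f}.npz'); return z['im'],z['d'],z
def ray(ci,uv):
    p=cv2.undistortPoints(np.float64(uv).reshape(-1,1,2),np.array(ci['K']),np.array(ci['D'])).reshape(-1,2)
    R=np.array(ci['R']);t=np.array(ci['t'])
    return -R.T@t,(R.T@np.c_[p,np.ones(len(p))].T).T
def plane(ci,uv,z):
    c,d=ray(ci,uv); return c+d*((z-c[2])/d[:,2])[:,None]
def dep(ci,d,uv):
    c,r=ray(ci,uv); return np.array([c+q*d[int(v),int(u)] for q,(u,v) in zip(r,uv)])
E
python3 - <<'E'
from h import *
print(status.read_state())
a=shot('top','top1')[0];b=shot('side','side1')[0]
E
```

```text
pics
{'time': 0.0, 'q': array([ 1.11010581e+00,  2.64745498e-01,  1.60542484e+00, -2.14579313e-05,
        1.27367616e+00, -3.68962588e-02]), 'joint_vel': array([ 2.92012098e-04, -1.45011318e-05,  1.38796785e-04,  1.64109529e-03,
        8.55098812e-05, -1.12408428e-04]), 'joint_torque': array([-1.74299821e-03, -5.15129828e+01, -3.67309785e+01, -3.13643641e-04,
        1.31263406e-02,  6.21565391e-06]), 'tool_pos': array([0.27724757, 0.6146123 , 0.22993972]), 'tcp_rot': array([-0.66060137, -3.0708039 ,  0.00343867]), 'wrist_force': array([-0.14008192, -0.30707203, -0.80349861]), 'torque': array([ 0.05300713, -0.00017291, -0.0454874 ]), 'width': 0.9996889911354837}
```

View pics/top1.png

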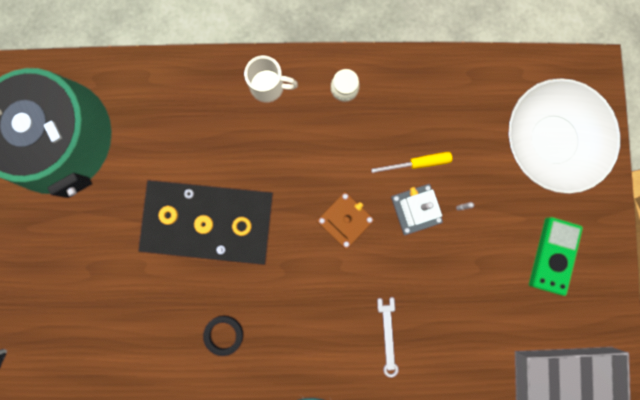

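View pics/side1.png

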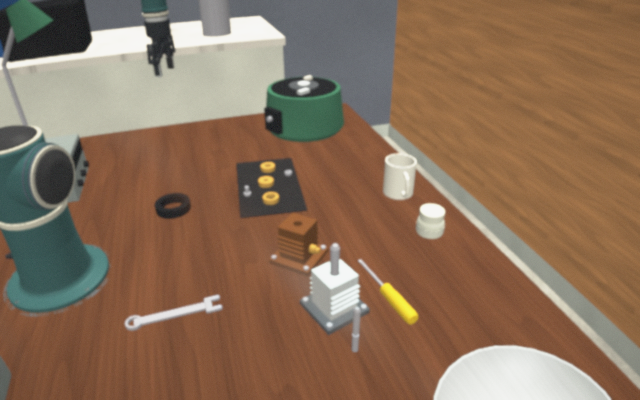

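Top view: the pump (grey, with rod) is at about (418,208) and a brown decoy at (346,220). A second small rod stands at (465,206). The three bushes are at (167,215), (203,224) and (241,226). I'll enlarge and measure.

```bash
python3 - <<'E'
from h import *
im,d,ci=load('top1')
hsv=cv2.cvtColor(im,cv2.COLOR_RGB2HSV)
m=cv2.inRange(hsv,(15,120,120),(35,255,255))
m[:, :130]=0; m[:,280:]=0
n,l,s,c=cv2.connectedComponentsWithStats(m)
for i in range(1,n):
    if s[i][4]<30: continue
    x,y,w,h=s[i][:4]; cc=[x+w/2-.5,y+h/2-.5]
    cnt=cv2.findContours(np.uint8(l==i),cv2.RETR_EXTERNAL,cv2.CHAIN_APPROX_NONE)[0][0]
    full=cv2.drawContours(np.zeros(m.shape,np.uint8),[cnt],-1,1,-1).sum()
    print(cc,s[i][:5],'hole/full dia',np.sqrt((full-s[i][4])/full)*42, plane(ci,[cc],.018)[0])
print('px scale',plane(ci,[[418,208],[419,208],[418,209]],0.09))
for p in [(427,206),(418,195),(410,215),(346,220),(465,206),(470,206)]: print(p,dep(ci,d,[p])[0])
print('cam',-ci['R'].T@ci['t'])
a=cv2.resize(im[170:270,130:280],None,fx=4,fy=4,interpolation=3);b=cv2.resize(im[170:250,380:480],None,fx=6,fy=6,interpolation=3)
o=np.zeros((800,620,3),np.uint8)
o=np.zeros((600,800,3),np.uint8);a=cv2.resize(im[180:260,140:260],(600,400)[::1],interpolation=3)
a=cv2.resize(im[180:270,140:260],(400,300),interpolation=3);b=cv2.resize(im[170:245,380:480],(400,300),interpolation=3)
s=load('side1')[0];e=cv2.resize(s[150:225,220:320],(400,300),interpolation=3);f=cv2.resize(s[225:360,270:450],(400,300),interpolation=3)
cv2.imwrite('pics/crop1.png',np.vstack([np.hstack([a,b]),np.hstack([e,f])])[:,:,::-1])
E
```

```text
[np.float64(167.5), np.float64(214.5)] [158 205  20  20 292] hole/full dia 10.381160279370544 [0.53072043 0.32359474 0.018     ]
[np.float64(203.0), np.float64(224.0)] [194 215  19  19 294] hole/full dia 6.404939953969396 [0.50779977 0.24073552 0.018     ]
[np.float64(241.5), np.float64(225.5)] [232 216  20  20 248] hole/full dia 18.78297101099823 [0.50326125 0.15172227 0.018     ]
px scale [[ 0.53343425 -0.24249343  0.09      ]
 [ 0.53340206 -0.24469302  0.09      ]
 [ 0.53125067 -0.24242398  0.09      ]]
(427, 206) [ 0.53378974 -0.25008659  0.14558685]
(418, 195) [ 0.56185236 -0.24331924  0.09044443]
(410, 215) [ 0.51944535 -0.22828777  0.06961342]
(346, 220) [ 0.51270947 -0.08924351  0.01664311]
(465, 206) [ 0.53789945 -0.35405762  0.06541568]
(470, 206) [ 0.53538381 -0.35444012  0.10108458]
cam [ 0.4636841  -0.01739815  1.19125644]
```

View pics/crop1.png

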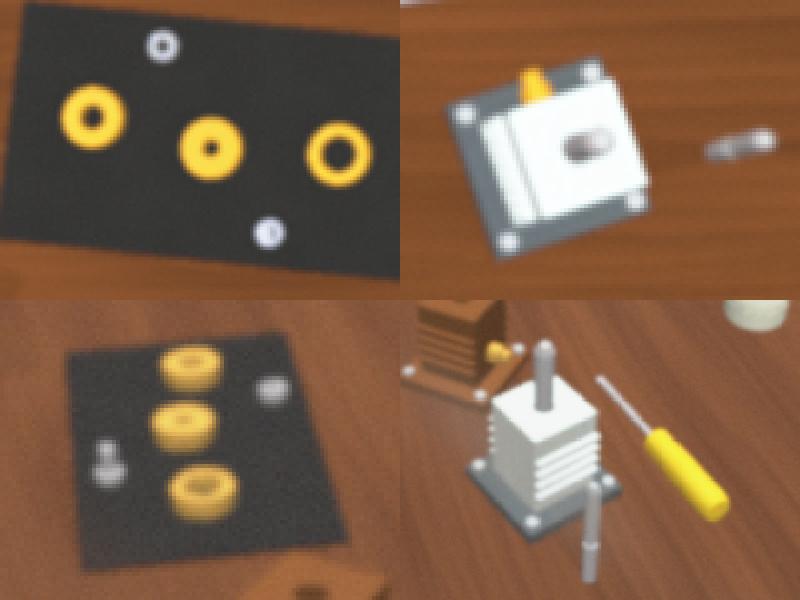

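The top-left crop shows holes of medium, small and large size. The bush at (167,215) has the middle, 18 mm hole, so it's the one I want; (203,224) is 12 mm and (241,226) is 26 mm. The rod meant is the one in the grey pump at (427,206). The rod at (465,206) is thinner and free-standing, and the brown pump is the decoy. I'll move above the bush now.

Call:
move_arm:
  deltas:
    - [[0,0,0],[0.35,-0.35,0],-0.4]
    - [[0,0,0],[0.7,-0.7,0],-0.4]
    - [[0,0,0],[1,-1,0],-0.4]
  grip_force: 30

```text
time: 0.48
tool_pos: [0.3783, 0.5138, 0.2306]
tcp_rot: [-0.66, -3.071, 0.002]
wrist_force: [0.7, 0.4, -0.0]
width: 0.698
```

Call:
move_arm:
  deltas:
    - [[0,0,0],[0.35,-0.35,0],-0.4]
    - [[0,0,0],[0.7,-0.7,0],-0.4]
    - [[0,0,0],[1,-1,0],-0.4]

```text
time: 0.85
tool_pos: [0.4784, 0.4136, 0.2307]
tcp_rot: [-0.661, -3.071, 0.001]
wrist_force: [0.6, -0.1, -0.5]
width: 0.699
```

Call:
move_arm:
  deltas:
    - [[0,0,0],[0.2,-0.35,0],-0.4]
    - [[0,0,0],[0.4,-0.7,0],-0.4]
    - [[0,0,0],[0.53,-0.91,0],-0.4]
    - [[0,0,0],[0.53,-0.91,0],-0.4]
    - [[0,0,0],[0.53,-0.91,0],-0.4]
    - [[0,0,0],[0.53,-0.91,0],-0.4]

```text
time: 1.6
tool_pos: [0.53, 0.3251, 0.2311]
tcp_rot: [-0.659, -3.071, 0.0]
wrist_force: [0.8, -0.2, 0.0]
width: 0.699
```

```bash
python3 - <<'E'
from h import *
s=status.read_state();print(s['time'],s['tool_pos'],s['tcp_rot'],s['width'],s['q'][5])
im,d,ci=shot('wrist','w1')
hsv=cv2.cvtColor(im,cv2.COLOR_RGB2HSV)
m=cv2.inRange(hsv,(15,100,80),(38,255,255))
n,l,st,c=cv2.connectedComponentsWithStats(m)
for i in range(1,n):
    if st[i][4]<200: continue
    ys,xs=np.where(l==i); cnt=cv2.findContours(np.uint8(l==i),cv2.RETR_EXTERNAL,cv2.CHAIN_APPROX_NONE)[0][0]
    (cx,cy),ax,an=cv2.fitEllipse(cnt); print(st[i],cx,cy,ax,plane(ci,[[cx,cy]],.018)[0])
E
```

```text
1.6 [0.5299611  0.32509028 0.23108141] [-6.58861006e-01 -3.07127102e+00  4.48131653e-05] 0.6991735250798331 -0.6382263607664459
[151 196  42  36 260] 171.11732482910156 214.94285583496094 (35.68410110473633, 38.69900894165039) [0.5015447  0.15440377 0.018     ]
```

View pics/w1.png

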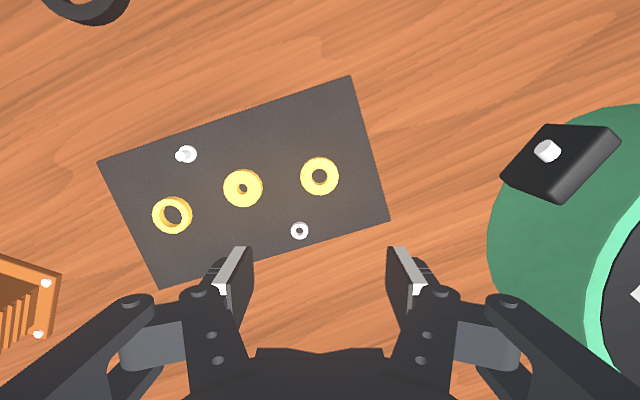

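The wrist view shows the chosen bush at about (320,176) with a medium hole, the small-hole bush at (243,188), and the large-hole one at (172,215). The nut is at (299,231). I'll refine the position by re-thresholding.

```bash
python3 - <<'E'
from h import *
im,d,ci=load('w1')
hsv=cv2.cvtColor(im,cv2.COLOR_RGB2HSV); print(hsv[176,305],hsv[176,335],d[176,335])
m=cv2.inRange(hsv,(18,60,120),(40,255,255)); m[240:]=0; m[:,360:]=0
n,l,st,c=cv2.connectedComponentsWithStats(m)
for i in range(1,n):
    if st[i][4]<200: continue
    cnts,h=cv2.findContours(np.uint8(l==i),cv2.RETR_CCOMP,cv2.CHAIN_APPROX_NONE)
    for k,cnt in enumerate(cnts):
        if len(cnt)<12: continue
        (cx,cy),ax,an=cv2.fitEllipse(cnt); print('hole' if h[0][k][3]>=0 else 'outer',cx,cy,ax,plane(ci,[[cx,cy]],.018)[0])
im,d,ci=load('top1')
hsv=cv2.cvtColor(im,cv2.COLOR_RGB2HSV)
c,r=ray(ci,np.stack(np.meshgrid(np.arange(640),np.arange(400)),-1).reshape(-1,2))
P=(c+r*d.reshape(-1,1)).reshape(400,640,3)
m=(np.abs(P[...,2]-.09)<.006)&(P[...,1]<-.17)&(P[...,1]>-.31)&(np.abs(P[...,0]-.53)<.07)
ys,xs=np.where(m); print(m.sum()); q=cv2.minAreaRect(np.float32(np.c_[xs,ys])); print(q,plane(ci,[q[0]],.09))
print(P[198:216:3,422:438:3,2].round(3))
E
```

```text
[ 30  80 255] [ 30  75 255] 0.35926718
outer 319.0201110839844 175.9028778076172 (37.07851791381836, 37.709285736083984) [0.5295022  0.32502727 0.018     ]
hole 319.0308532714844 175.4511260986328 (15.086421012878418, 16.377254486083984) [0.52905237 0.3252426  0.018     ]
outer 242.5812225341797 187.71148681640625 (36.84402847290039, 38.40970993041992) [0.50694135 0.24288916 0.018     ]
hole 242.7090301513672 187.8721466064453 (8.175533294677734, 11.51866626739502) [0.50715988 0.24293369 0.018     ]
outer 171.72056579589844 214.6614532470703 (35.982093811035156, 39.24870300292969) [0.50153947 0.15520305 0.018     ]
hole 172.2319793701172 214.40380859375 (16.08967399597168, 22.73719596862793) [0.50151558 0.15589191 0.018     ]
676
((423.4000549316406, 206.69998168945312), (27.51181411743164, 28.144268035888672), 71.56504821777344) [[ 0.53610128 -0.25447114  0.09      ]]
[[0.09  0.09  0.092 0.093 0.088 0.001]
 [0.09  0.095 0.092 0.144 0.089 0.008]
 [0.101 0.138 0.15  0.151 0.089 0.087]
 [0.108 0.13  0.146 0.147 0.091 0.09 ]
 [0.087 0.077 0.011 0.088 0.088 0.089]
 [0.092 0.093 0.093 0.091 0.088 0.091]]
```

Call:
move_arm:
  deltas:
    - [[0,0,0],[0,0,-0.35],-0.4]
    - [[0,0,0],[0,0,-0.7],-0.4]
    - [[0,0,0],[-0.005,0,-1],-0.4]

```text
time: 2.02
tool_pos: [0.5293, 0.325, 0.13]
tcp_rot: [-0.659, -3.071, 0.0]
wrist_force: [0.2, 0.0, -1.1]
width: 0.702
```

Call:
move_arm:
  deltas:
    - [[0,0,0],[0,0,-0.35],-0.4]
    - [[0,0,0],[0,0,-0.65],-0.4]
    - [[0,0,0],[0,0,-0.9],-0.4]
    - [[0,0,0],[0,0,-0.9],-0.4]

```text
time: 2.52
tool_pos: [0.5275, 0.3238, 0.0387]
tcp_rot: [-0.658, -3.068, 0.006]
wrist_force: [0.2, 0.3, 0.3]
width: 0.701
```

Call:
move_arm:
  deltas:
    - [[0,0,0],[0,0,-0.12],-0.4]
    - [[0,0,0],[0,0,-0.24],-0.4]
    - [[0,0,0],[0,0,-0.36],-0.4]
    - [[0,0,0],[0,0,-0.36],-0.4]
    - [[0,0,0],[0,0,-0.36],-0.4]

```text
time: 3.15
tool_pos: [0.5302, 0.3243, 0.0053]
tcp_rot: [0.661, 3.071, 0.0]
wrist_force: [0.5, 0.2, 0.4]
width: 0.698
```

Call:
move_arm:
  deltas:
    - [[0,0,0],[0,0,0],0]
    - [[0,0,0],[0,0,0],0.3]
    - [[0,0,0],[0,0,0],0.6]
    - [[0,0,0],[0,0,0],0.6]
    - [[0,0,0],[0,0,0],0.6]
    - [[0,0,0],[0,0,0],0.6]
  grip_force: 30

```text
time: 3.9
tool_pos: [0.5307, 0.3246, 0.0062]
tcp_rot: [0.661, 3.07, 0.001]
wrist_force: [-0.5, -0.3, 6.0]
width: 0.476
```

The jaws hold at 0.476 (about 41 mm), which matches the bush. Lifting and checking the grip.

Call:
move_arm:
  deltas:
    - [[0,0,0],[0,0,0.1],0.6]
    - [[0,0,0],[0,0,0.35],0.6]
    - [[0,0,0],[0,0,0.7],0.6]
    - [[0,0,0],[0,0,1],0.6]

```text
time: 4.4
tool_pos: [0.5299, 0.3241, 0.1064]
tcp_rot: [-0.661, -3.071, 0.0]
wrist_force: [0.7, -0.3, -1.0]
width: 0.472
```

Call:
move_arm:
  deltas:
    - [[0,0,0],[0,-0.2,0.35],0.6]
    - [[0,0,0],[0,-0.45,0.7],0.6]
    - [[0,0,0],[0,-0.75,1],0.6]
    - [[0,0,0],[0,-1,1],0.6]

```text
time: 4.9
tool_pos: [0.5318, 0.224, 0.2091]
tcp_rot: [0.66, 3.066, 0.005]
wrist_force: [-0.2, 0.1, -1.4]
width: 0.475
```

Call:
move_arm:
  deltas:
    - [[0,0,0],[0,-0.35,0],0.6]
    - [[0,0,0],[0,-0.7,0],0.6]
    - [[0,0,0],[0,-1,0],0.6]

```text
time: 5.28
tool_pos: [0.5295, 0.123, 0.2052]
tcp_rot: [-0.661, -3.071, 0.001]
wrist_force: [0.4, -0.1, 0.0]
width: 0.474
```

Call:
move_arm:
  deltas:
    - [[0,0,0],[0,-0.35,0],0.6]
    - [[0,0,0],[0,-0.7,0],0.6]
    - [[0,0,0],[0,-1,0],0.6]

```text
time: 5.65
tool_pos: [0.5295, 0.023, 0.2052]
tcp_rot: [-0.661, -3.071, 0.0]
wrist_force: [0.3, 0.8, -0.7]
width: 0.477
```

Call:
move_arm:
  deltas:
    - [[0,0,0],[0,-0.35,0],0.6]
    - [[0,0,0],[0,-0.7,0],0.6]
    - [[0,0,0],[0,-1,0],0.6]

```text
time: 6.02
tool_pos: [0.5296, -0.0769, 0.2052]
tcp_rot: [-0.661, -3.071, 0.0]
wrist_force: [-0.2, 0.4, -0.7]
width: 0.475
```

Call:
move_arm:
  deltas:
    - [[0,0,0],[0,-0.3,0],0.6]
    - [[0,0,0],[0,-0.6,0],0.6]
    - [[0,0,0],[0,-0.8,0],0.6]
    - [[0,0,0],[0,-0.8,0],0.6]
    - [[0,0,0],[0,-0.8,0],0.6]
    - [[0,0,0],[0,-0.8,0],0.6]

```text
time: 6.78
tool_pos: [0.5301, -0.1548, 0.2052]
tcp_rot: [-0.659, -3.071, -0.001]
wrist_force: [-0.1, 0.2, -1.2]
width: 0.473
```

```bash
python3 - <<'E'
from h import *
s=status.read_state();print(s['time'],s['tool_pos'],s['tcp_rot'],s['width'],s['q'],s['wrist_force'])
im,d,ci=shot('wrist','w2')
print('cam',-ci['R'].T@ci['t'])
E
```

```text
6.775 [ 0.53005591 -0.15482131  0.20521157] [-6.59173602e-01 -3.07143070e+00 -5.32486144e-04] 0.4732829724802626 [-3.29482391e-01  5.08061557e-02  1.89792073e+00  3.33783190e-04
  1.19312822e+00 -1.47758649e+00] [-0.135179    0.23065106 -1.1556323 ]
cam [ 0.47002151 -0.12797979  0.34962798]
```

View pics/w2.png

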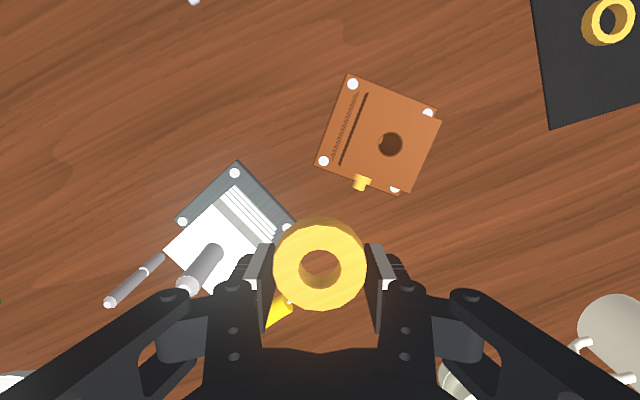

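The bush (320,268) is held level between the pads. The rod top at about (187,285) is close to the left finger, so I'll shift for a clear view of the rod.

Call:
move_arm:
  deltas:
    - [[0,0,0],[0.2,-0.3,0],0.6]
    - [[0,0,0],[0.4,-0.6,0],0.6]
    - [[0,0,0],[0.6,-0.85,0],0.6]
    - [[0,0,0],[0.6,-0.85,0],0.6]
    - [[0,0,0],[0.6,-0.85,0],0.6]
    - [[0,0,0],[0.6,-0.85,0],0.6]

```text
time: 7.58
tool_pos: [0.5896, -0.2397, 0.2052]
tcp_rot: [-0.659, -3.071, -0.0]
wrist_force: [0.6, 0.1, -0.8]
width: 0.477
```

```bash
python3 - <<'E'
from h import *
s=status.read_state();print(s['time'],s['tool_pos'],s['tcp_rot'],s['width'],s['wrist_force'])
im,d,ci=shot('wrist','w3')
c,r=ray(ci,np.stack(np.meshgrid(np.arange(640),np.arange(400)),-1).reshape(-1,2))
P=(c+r*d.reshape(-1,1)).reshape(400,640,3); print('cam',c)
near=(abs(P[...,0]-.535)<.05)&(abs(P[...,1]+.25)<.05)&(d>0)
m=near&(abs(P[...,2]-.152)<.004); ys,xs=np.where(m); print('tip',m.sum(),xs.min(),xs.max(),ys.min(),ys.max(),P[m].mean(0),P[m].min(0),P[m].max(0))
if m.sum()>6: e=cv2.minEnclosingCircle(np.float32(np.c_[xs,ys]));print(e,plane(ci,[e[0]],.152))
m=near&(abs(P[...,2]-.09)<.004);ys,xs=np.where(m);q=cv2.minAreaRect(np.float32(np.c_[xs,ys]));print('top',m.sum(),q,plane(ci,np.r_[[q[0]],cv2.boxPoints(q)],.09))
hsv=cv2.cvtColor(im,cv2.COLOR_RGB2HSV); b=cv2.inRange(hsv,(18,60,100),(40,255,255)); b[:,:250]=0;b[:,390:]=0;b[:200]=0
cn,h=cv2.findContours(b,cv2.RETR_CCOMP,cv2.CHAIN_APPROX_NONE)
for k,x in enumerate(cn):
    if len(x)>30:
        e=cv2.fitEllipse(x);print('bush',h[0][k][3],len(x),e)
m=(b>0)&(d>0);print('bush z',np.percentile(P[m][:,2],[5,50,90,98]))
E
```

```text
7.575 [ 0.5895872  -0.23966073  0.20517949] [-6.59227753e-01 -3.07102061e+00 -4.99873362e-04] 0.4774749389296175 [ 0.58520619  0.1408614  -0.75017211]
cam [ 0.52960966 -0.21281865  0.3496288 ]
tip 509 247 272 140 166 [ 0.53546886 -0.25440507  0.15181555] [ 0.52786247 -0.26272485  0.14800599] [ 0.54348503 -0.24735062  0.15569777]
((259.69049072265625, 153.07142639160156), 13.34554386138916) [[ 0.53557463 -0.25407056  0.152     ]]
top 5377 ((272.92706298828125, 143.3442840576172), (81.59868621826172, 79.24243927001953), 46.46879959106445) [[ 0.53497677 -0.25430815  0.09      ]
 [ 0.51529234 -0.29355203  0.09      ]
 [ 0.49773905 -0.23545153  0.09      ]
 [ 0.55461082 -0.21502741  0.09      ]
 [ 0.57545616 -0.27486488  0.09      ]]
bush -1 271 ((319.25445556640625, 263.56793212890625), (93.47966766357422, 93.71014404296875), 153.33815002441406)
bush 0 88 ((320.6731872558594, 263.06243896484375), (24.767492294311523, 36.83671569824219), 76.19393920898438)
bush z [0.20963949 0.21849866 0.21937961 0.21985992]
```

View pics/w3.png

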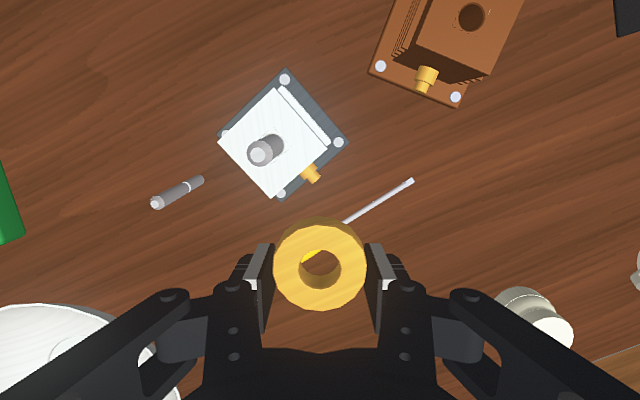

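Wrist view: rod tip at (260,153), pump top centred at (273,143), and bush at (320,268). Next is the bush's centre in the hand.

```bash
python3 - <<'E'
from h import *
im,d,ci=load('w3')
c,r=ray(ci,np.stack(np.meshgrid(np.arange(640),np.arange(400)),-1).reshape(-1,2))
P=(c+r*d.reshape(-1,1)).reshape(400,640,3)
hsv=cv2.cvtColor(im,cv2.COLOR_RGB2HSV); b=cv2.inRange(hsv,(18,60,100),(40,255,255))
m=(b>0)&(d>0)&(P[...,2]>.2165)&(P[...,2]<.2225);m[:,:265]=0;m[:,375:]=0
cn,h=cv2.findContours(np.uint8(m),cv2.RETR_CCOMP,cv2.CHAIN_APPROX_NONE)
for k,x in enumerate(cn):
    if len(x)>40:
        Q=plane(ci,x.reshape(-1,2),.2193)[:,:2]
        A=np.c_[2*Q,np.ones(len(Q))];s=np.linalg.lstsq(A,(Q**2).sum(1),rcond=None)[0]
        print(h[0][k][3],len(x),s[:2],np.sqrt(s[2]+s[:2]@s[:2]))
X=P[m]; print('slope',np.linalg.lstsq(np.c_[X[:,:2]-X[:,:2].mean(0),np.ones(len(X))],X[:,2],rcond=None)[0])
E
```

```text
-1 273 [ 0.58791712 -0.23893718] 0.020198934330851785
2 118 [ 0.58782889 -0.23882324] 0.008897427260556043
slope [ 0.00040645 -0.00415196  0.21861987]
```

Call:
move_arm:
  deltas:
    - [[0,0,0],[-0.2,-0.05,0],0.6]
    - [[0,0,0],[-0.4,-0.1,0],0.6]
    - [[0,0,0],[-0.526,-0.153,0],0.6]
    - [[0,0,0],[-0.526,-0.153,-0.1],0.6]
    - [[0,0,0],[-0.526,-0.153,-0.25],0.6]
    - [[0,0,0],[-0.526,-0.153,-0.4],0.6]
    - [[0,0,0],[-0.526,-0.153,-0.4],0.6]
    - [[0,0,0],[-0.526,-0.153,-0.4],0.6]

```text
time: 8.62
tool_pos: [0.5377, -0.2559, 0.1649]
tcp_rot: [-0.66, -3.071, -0.0]
wrist_force: [0.5, 0.9, -0.8]
width: 0.474
```

```bash
python3 - <<'E'
from h import *
s=status.read_state();print(s['time'],s['tool_pos'],s['wrist_force'])
im,d,ci=shot('wrist','w4')
c,r=ray(ci,np.stack(np.meshgrid(np.arange(640),np.arange(400)),-1).reshape(-1,2))
P=(c+r*d.reshape(-1,1)).reshape(400,640,3); z=s['tool_pos'][2]
hsv=cv2.cvtColor(im,cv2.COLOR_RGB2HSV); b=cv2.inRange(hsv,(18,60,100),(40,255,255))
m=(b>0)&(d>0)&(abs(P[...,2]-z-.0137)<.003);m[:,:265]=0;m[:,375:]=0
cn,h=cv2.findContours(np.uint8(m),cv2.RETR_CCOMP,cv2.CHAIN_APPROX_NONE)
for k,x in enumerate(cn):
    if len(x)>40:
        Q=plane(ci,x.reshape(-1,2),z+.0137)[:,:2]
        A=np.c_[2*Q,np.ones(len(Q))];s=np.linalg.lstsq(A,(Q**2).sum(1),rcond=None)[0]
        print(h[0][k][3],len(x),s[:2],np.sqrt(s[2]+s[:2]@s[:2]))
cv2.imwrite('pics/w4c.png',cv2.resize(im[190:350,220:420],(800,600)[:2],interpolation=3)[:,:,::-1])
E
```

```text
8.625 [ 0.53772018 -0.2558527   0.16487624] [ 0.53618372  0.94881662 -0.81964813]
-1 261 [ 0.53670737 -0.25539018] 0.0200337657452445
14 157 [ 0.53640067 -0.25509537] 0.009122496709214748
```

View pics/w4c.png

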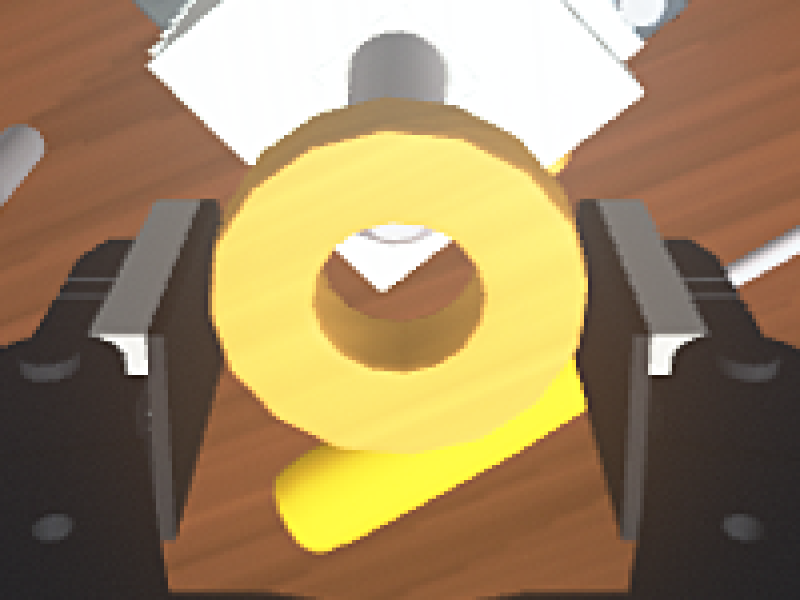

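The bush is just above the tip and lined up sideways (rod and bush both at about x=397 in the crop). I'll correct by 1 mm and lower gently.

Call:
move_arm:
  deltas:
    - [[0,0,0],[-0.012,0.008,-0.03],0.6]
    - [[0,0,0],[-0.012,0.008,-0.08],0.6]
    - [[0,0,0],[-0.012,0.008,-0.13],0.6]
    - [[0,0,0],[-0.012,0.008,-0.18],0.6]
    - [[0,0,0],[-0.012,0.008,-0.23],0.6]
    - [[0,0,0],[-0.012,0.008,-0.23],0.6]

```text
time: 9.43
tool_pos: [0.5358, -0.255, 0.1415]
tcp_rot: [-0.661, -3.07, -0.001]
wrist_force: [0.4, 0.6, -0.9]
width: 0.474
```

Call:
move_arm:
  deltas:
    - [[0,0,0],[0,0,-0.08],0.6]
    - [[0,0,0],[0,0,-0.16],0.6]
    - [[0,0,0],[0,0,-0.24],0.6]
    - [[0,0,0],[0,0,-0.32],0.6]
    - [[0,0,0],[0,0,-0.4],0.6]
    - [[0,0,0],[0,0,-0.43],0.6]
    - [[0,0,0],[0,0,-0.43],0.6]

```text
time: 10.3
tool_pos: [0.5361, -0.2551, 0.0989]
tcp_rot: [-0.661, -3.071, -0.0]
wrist_force: [-0.4, -0.6, -0.1]
width: 0.473
```

Call:
move_arm:
  deltas:
    - [[0,0,0],[0,0,-0.02],0.6]
    - [[0,0,0],[0,0,-0.04],0.6]
    - [[0,0,0],[0,0,-0.06],0.6]
    - [[0,0,0],[0,0,-0.075],0.6]
    - [[0,0,0],[0,0,-0.075],0.6]

```text
time: 10.92
tool_pos: [0.5363, -0.2552, 0.0922]
tcp_rot: [0.661, 3.071, -0.0]
wrist_force: [-1.4, 0.8, 2.5]
width: 0.475
```

Call:
move_arm:
  deltas:
    - [[0,0,0],[0,0,-0.006],0.6]
    - [[0,0,0],[0,0,-0.01],0.6]
    - [[0,0,0],[0,0,-0.01],0.6]

```text
time: 11.3
tool_pos: [0.5363, -0.2552, 0.0922]
tcp_rot: [0.661, 3.071, -0.0]
wrist_force: [-3.7, 2.3, 7.6]
width: 0.474
```

Contact: z has stopped and the force rises to 7.6 N. Releasing, then backing up and checking.

Call:
move_arm:
  deltas:
    - [[0,0,0],[0,0,0.01],0.0]
    - [[0,0,0],[0,0,0.01],-0.15]
    - [[0,0,0],[0,0,0.01],-0.3]
    - [[0,0,0],[0,0,0.01],-0.4]
    - [[0,0,0],[0,0,0.05],-0.5]
    - [[0,0,0],[0,0,0.05],-0.5]

```text
time: 12.05
tool_pos: [0.5367, -0.2554, 0.0963]
tcp_rot: [0.661, 3.07, -0.0]
wrist_force: [0.3, -1.0, -0.5]
width: 0.753
```

Call:
move_arm:
  deltas:
    - [[0,0,0],[0,0,0.2],-0.5]
    - [[0,0,0],[0,0,0.5],-0.5]
    - [[0,0,0],[0,0,0.8],-0.5]
    - [[0,0,0],[0.1,-0.05,1],-0.5]

```text
time: 12.55
tool_pos: [0.5469, -0.2606, 0.1994]
tcp_rot: [0.66, 3.068, -0.001]
wrist_force: [-0.3, -1.1, -0.3]
width: 0.75
```

Call:
move_arm:
  deltas:
    - [[0,0,0],[0.25,-0.1,0.1],-0.5]
    - [[0,0,0],[0.5,-0.2,0.2],-0.5]
    - [[0,0,0],[0.5,-0.2,0.2],-0.5]
    - [[0,0,0],[0.5,-0.2,0.2],-0.5]
    - [[0,0,0],[0.5,-0.2,0.2],-0.5]

```text
time: 13.18
tool_pos: [0.5951, -0.2797, 0.2154]
tcp_rot: [-0.66, -3.07, -0.001]
wrist_force: [-0.1, -0.2, -0.2]
width: 0.75
```

```bash
cat > meas.py <<'E'
from h import *
import sys
s=status.read_state();print(s['time'],s['tool_pos'],s['wrist_force'])
im,d,ci=shot('wrist',sys.argv[1])
c,r=ray(ci,np.stack(np.meshgrid(np.arange(640),np.arange(400)),-1).reshape(-1,2))
P=(c+r*d.reshape(-1,1)).reshape(400,640,3); print('cam',c)
near=(abs(P[...,0]-.535)<.05)&(abs(P[...,1]+.255)<.05)&(d>0)
def circ(m,z,n):
    cn=max(cv2.findContours(np.uint8(m),cv2.RETR_EXTERNAL,cv2.CHAIN_APPROX_NONE)[0],key=len)
    e=cv2.minEnclosingCircle(cn);print(n,m.sum(),np.round(e[0]),e[1],plane(ci,[e[0]],z)[0],'fz med',np.median(P[m][:,2]))
circ(near&(abs(P[...,2]-.152)<.004),.151,'tip')
hsv=cv2.cvtColor(im,cv2.COLOR_RGB2HSV); b=cv2.inRange(hsv,(18,60,100),(40,255,255))>0
m=near&b&(abs(P[...,2]-.104)<.004); circ(m,.104,'bush')
X=P[m];print('slope',np.linalg.lstsq(np.c_[X[:,:2]-X[:,:2].mean(0),np.ones(len(X))],X[:,2],rcond=None)[0])
m=near&(abs(P[...,2]-.09)<.004)&~b;ys,xs=np.where(m);q=cv2.minAreaRect(np.float32(np.c_[xs,ys]));print('top',q,plane(ci,[q[0]],.09))
E
python3 meas.py w5
```

```text
13.175 [ 0.59514762 -0.27970889  0.21536722] [-0.14252611 -0.18045186 -0.15034347]
cam [ 0.53531311 -0.25283978  0.35984793]
tip 485 [316. 117.] 13.149199485778809 [ 0.53571595 -0.25516434  0.151     ] fz med 0.15215666804892786
bush 1873 [317. 116.] 28.31735610961914 [ 0.53557772 -0.25489676  0.104     ] fz med 0.10567463405636618
slope [ 0.00170702 -0.00022859  0.10566307]
top ((316.6537170410156, 114.54085540771484), (78.9535140991211, 78.86529541015625), 48.57633590698242) [[ 0.53471244 -0.25469382  0.09      ]]
```

View pics/w5.png

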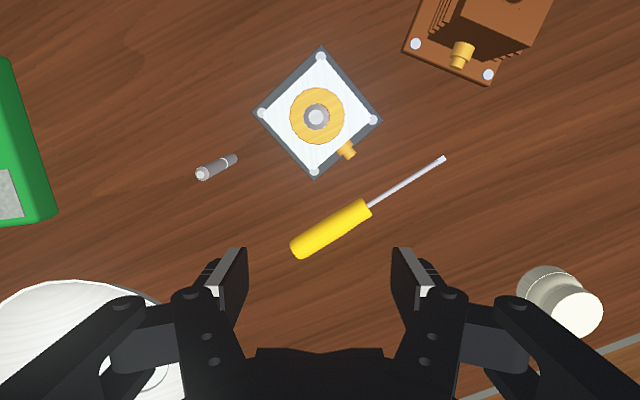

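Wrist view: the bush sits flat and centred round the rod on the pump top at (316,116), with slope about 0.1°. The pump hasn't moved, and the screwdriver and decoy rod are untouched. Now I'll go over the rod and down.

Call:
move_arm:
  deltas:
    - [[0,0,0],[-0.25,0.1,0],-0.5]
    - [[0,0,0],[-0.5,0.2,0],-0.5]
    - [[0,0,0],[-0.594,0.246,-0.1],-0.5]
    - [[0,0,0],[-0.594,0.246,-0.4],-0.3]
    - [[0,0,0],[-0.594,0.246,-0.7],-0.2]
    - [[0,0,0],[-0.594,0.246,-0.9],-0.2]
    - [[0,0,0],[-0.594,0.246,-0.99],-0.2]
    - [[0,0,0],[-0.594,0.246,-0.99],-0.2]
    - [[0,0,0],[-0.594,0.246,-0.99],-0.2]
    - [[0,0,0],[-0.594,0.246,-0.99],-0.2]

```text
time: 14.48
tool_pos: [0.5377, -0.2561, 0.1181]
tcp_rot: [0.66, 3.069, -0.001]
wrist_force: [0.1, 0.5, -1.1]
width: 0.598
```

Call:
move_arm:
  deltas:
    - [[0,0,0],[-0.02,0.01,-0.02],0]
    - [[0,0,0],[-0.02,0.01,-0.02],0.2]
    - [[0,0,0],[-0.02,0.01,-0.02],0.4]
    - [[0,0,0],[-0.02,0.01,-0.02],0.45]
    - [[0,0,0],[-0.02,0.01,-0.02],0.5]
    - [[0,0,0],[-0.02,0.01,-0.02],0.5]
  grip_force: 40

```text
time: 15.22
tool_pos: [0.5349, -0.2546, 0.1148]
tcp_rot: [0.661, 3.071, -0.0]
wrist_force: [-0.8, 0.5, 0.5]
width: 0.253
```

Call:
move_arm:
  deltas:
    - [[0,0,0],[0,0,0],0.55]
    - [[0,0,0],[0,0,0],0.6]
    - [[0,0,0],[0,0,0],0.65]
    - [[0,0,0],[0,0,0],0.75]
    - [[0,0,0],[0,0,0],0.9]
    - [[0,0,0],[0,0,0],0.9]

```text
time: 15.98
tool_pos: [0.5349, -0.2547, 0.1149]
tcp_rot: [0.661, 3.071, -0.0]
wrist_force: [0.6, -0.1, 0.2]
width: 0.178
```

Gripped at 0.178 (about 15–16 mm) with no side load. Drawing slowly.

Call:
move_arm:
  deltas:
    - [[0,0,0],[0,0,0.01],0.9]
    - [[0,0,0],[0,0,0.03],0.9]
    - [[0,0,0],[0,0,0.05],0.9]
    - [[0,0,0],[0,0,0.07],0.9]
    - [[0,0,0],[0,0,0.09],0.9]
    - [[0,0,0],[0,0,0.1],0.9]
    - [[0,0,0],[0,0,0.1],0.9]

```text
time: 16.85
tool_pos: [0.5349, -0.2547, 0.1249]
tcp_rot: [0.661, 3.071, -0.0]
wrist_force: [-0.4, 0.8, -1.5]
width: 0.175
```

Only the rod's weight shows on the wrist. I'll draw the rest.

Call:
move_arm:
  deltas:
    - [[0,0,0],[0,0,0.02],0.9]
    - [[0,0,0],[0,0,0.05],0.9]
    - [[0,0,0],[0,0,0.08],0.9]
    - [[0,0,0],[0,0,0.11],0.9]
    - [[0,0,0],[0,0,0.14],0.9]
    - [[0,0,0],[0,0,0.17],0.9]
    - [[0,0,0],[0,0,0.2],0.9]
    - [[0,0,0],[0,0,0.23],0.9]
    - [[0,0,0],[0,0,0.26],0.9]
    - [[0,0,0],[0,0,0.29],0.9]
    - [[0,0,0],[0,0,0.31],0.9]
    - [[0,0,0],[0,0,0.33],0.9]
    - [[0,0,0],[0,0,0.345],0.9]
    - [[0,0,0],[0,0,0.35],0.9]
    - [[0,0,0],[0,0,0.35],0.9]
    - [[0,0,0],[0,0,0.35],0.9]

```text
time: 18.85
tool_pos: [0.5348, -0.2546, 0.1597]
tcp_rot: [-0.661, -3.071, -0.0]
wrist_force: [0.9, 0.3, -1.1]
width: 0.171
```

```bash
python3 - <<'E'
from h import *
s=status.read_state();print(s['time'],s['tool_pos'],s['tcp_rot'],s['wrist_force'],s['torque'],s['width'],abs(s['joint_vel']).max())
im,d,ci=shot('side','side2')
w=shot('wrist','w6')[0]
X=np.array([[.5349,-.2547,z] for z in (.09,.104,.111,.117,.16)])
p=cv2.projectPoints(X,cv2.Rodrigues(np.array(ci['R']))[0],np.array(ci['t']),np.array(ci['K']),np.array(ci['D']))[0].reshape(-1,2);print(p.round(1))
u,v=p[2].astype(int);a=cv2.resize(im[v-60:v+80,u-70:u+70],(400,400),interpolation=3)
b=cv2.resize(w[:,80:560],(400,333));b=np.vstack([b,np.zeros((67,400,3),np.uint8)])
cv2.imwrite('pics/c6.png',np.hstack([a,b])[:,:,::-1])
E
```

```text
18.85 [ 0.53481652 -0.25458846  0.159687  ] [-6.60731019e-01 -3.07115916e+00 -5.27527432e-05] [ 0.86170905  0.30288906 -1.14029051] [-0.01841946 -0.04746055 -0.05518918] 0.17112474106574949 0.0016105319796041744
[[333.1 271.2]
 [333.2 265.2]
 [333.2 262.2]
 [333.2 259.6]
 [333.5 240. ]]
```

View pics/c6.png

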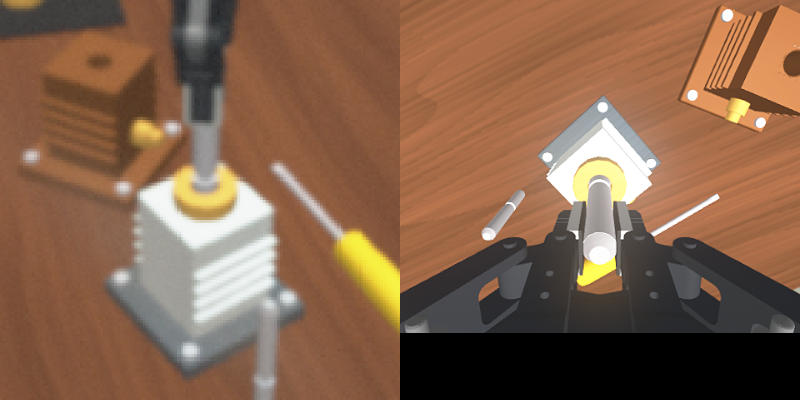

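Both views show the rod drawn up and held, the bush flat on the pump, and the groove visible just above the bush. I'll measure how far the rod rose.

```bash
python3 - <<'E'
from h import *
im,d,ci=load('w6')
c,r=ray(ci,np.stack(np.meshgrid(np.arange(640),np.arange(400)),-1).reshape(-1,2))
P=(c+r*d.reshape(-1,1)).reshape(400,640,3)
near=(np.hypot(P[...,0]-.535,P[...,1]+.2548)<.011)&(d>0)
m=near&(P[...,2]>.18); zz=P[m][:,2];h=np.histogram(zz,np.arange(.18,.215,.002));print(h[0]);T=m&(P[...,2]>np.percentile(zz,60)-.002)
print('tip z',np.percentile(zz,[50,75,90,97]),'xy',P[near&(P[...,2]>np.percentile(zz,90)-.003)].mean(0))
hsv=cv2.cvtColor(im,cv2.COLOR_RGB2HSV); b=cv2.inRange(hsv,(18,60,100),(40,255,255))>0
m=b&(np.abs(P[...,2]-.105)<.004)&(np.hypot(P[...,0]-.535,P[...,1]+.255)<.03); X=P[m];print('bush',m.sum(),np.median(X[:,2]),np.linalg.lstsq(np.c_[X[:,:2]-X[:,:2].mean(0),np.ones(len(X))],X[:,2],rcond=None)[0])
m=(np.abs(P[...,2]-.09)<.003)&(np.hypot(P[...,0]-.535,P[...,1]+.255)<.045)&~b;print('pump top',m.sum(),np.median(P[m][:,2]))
# rod surface along image columns: width profile per row near the groove
cv2.imwrite('pics/c7.png',cv2.resize(im[170:300,240:400],(800,600),interpolation=3)[:,:,::-1])
for v in range(195,240,2):
    print(v,[round(float(x),4) for x in P[v,320]],im[v,320])
E
```

```text
[ 86  97  87  81 120 122 291 281 369 734  42  28  43 111  86   2   0]
tip z [0.19810472 0.20523913 0.2410691  0.24791476] xy [ 0.5253513  -0.25049575  0.24481763]
bush 1887 0.10569692513812634 [ 0.00475087 -0.00273576  0.10566959]
pump top 3507 0.09177643535506222
195 [0.5188, -0.2469, 0.1066] [255 254 167]
197 [0.52, -0.2475, 0.106] [255 252 163]
199 [0.5209, -0.2479, 0.1073] [255 252 165]
201 [0.5225, -0.2486, 0.1055] [255 251 160]
203 [0.5232, -0.2489, 0.1074] [255 251 161]
205 [0.5249, -0.2497, 0.1049] [255 251 159]
207 [0.5257, -0.25, 0.1067] [255 251 159]
209 [0.5272, -0.2507, 0.1053] [255 255 156]
211 [0.5287, -0.2514, 0.104] [168 165 167]
213 [0.5285, -0.2513, 0.1091] [171 165 162]
215 [0.5286, -0.2513, 0.1131] [241 241 241]
217 [0.5299, -0.2519, 0.1125] [255 255 255]
219 [0.5287, -0.2514, 0.1203] [166 159 155]
221 [0.5287, -0.2514, 0.1242] [172 165 163]
223 [0.5286, -0.2514, 0.1282] [171 164 163]
225 [0.5283, -0.2513, 0.1324] [171 163 161]
227 [0.5289, -0.2515, 0.134] [170 163 161]
229 [0.5286, -0.2514, 0.138] [170 161 161]
231 [0.5284, -0.2513, 0.1418] [169 163 160]
233 [0.5288, -0.2515, 0.1435] [170 163 161]
235 [0.5288, -0.2515, 0.1465] [169 162 159]
237 [0.5285, -0.2514, 0.1502] [169 161 160]
239 [0.5285, -0.2514, 0.1528] [166 160 158]
```

View pics/c7.png

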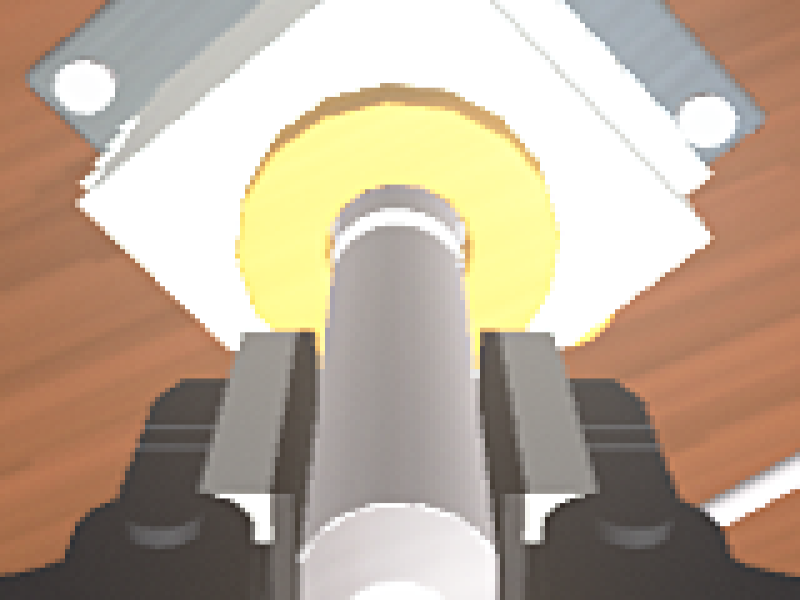

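The groove's upper edge reads z ≈ 0.1165, against 0.117 ideal, so its lower edge is about 7 mm above the bush. The rod top is at about 0.197, and the bush is flat. Handing in.

```bash
python3 -c "
from h import *
print(order.finish_job()); s=status.read_state(); print(s['time'],s['tool_pos'],s['width'])"
```

```text
the job is handed in; nothing more can be done
None
the job is handed in; nothing more can be done
```

The job is done and handed in at about 19 s. The 18 mm bush is on the rod and flat on the pump, and the gripper is still holding the rod drawn up 45 mm.

Last checks before hand-in:
- **Groove:** its lower edge stands about 7 mm above the bush. I worked this out from the rod's rise and the upper edge measured at z ≈ 0.1165 m, against 0.117 m ideal.
- **Bush and rod:** the bush is flat to about 0.3°. The gripper is vertical, and in both views the rod stands upright in it.
- **Forces:** the arm was still at hand-in and wrist force stayed around 1 N during the draw. The highest reading was about 8 N, when the bush touched down.
- **Pump:** it stayed put while the bush went on (re-measured to 1 mm). After the draw I only confirmed that its top was at the same height and that it looked unmoved.
- **Other items:** the screwdriver looked untouched. I did not take another picture of the mat after lifting the bush, so the other two bushes, nut and bolt are unchecked; the gripper touched only the chosen bush.

One small disagreement: the wrist camera read about 1.7 mm too high on known surfaces, so I corrected the heights above for that.

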